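# Fit the keyed work post into the engraving turntable

### The job

The sleeve in the middle of the engraving turntable has been left standing proud: press its flange down until it is fully seated on the housing, before bringing the post to it. Then take the keyed work post (square brass head, pointer tab) from its rest and push its shaft into the sleeve, turning it until the key finds the keyway, and keep pushing against the ejector spring until the post's collar sits down flush on the flange. Finish while still gripping the post's head and holding it fully down (do not let go, it would spring up), and leave the plain round-headed post and the other things on the bench where they are.

Things in the scene. Friction and masses are not known exactly. Their poses are not given: they have to be found in the camera images.
- turntable: Fixed round grey turntable housing, 130 mm across, 60 mm tall; origin at the centre of its underside on the bench, z up. A look-only clamp screw sticks out 26 mm at its -x side, 35 mm up. It is locked and does not turn.
- hub_mouth (a point): Bore mouth centre, on top of the sleeve's metal flange (82 mm across, 8 mm thick); moves with the sleeve: 78 mm above the bench at joint 0, 68 mm seated. z up, x from the axis through the one keyway; a black index line runs from it to the rim. Bore 26 mm across; keyway 10 mm wide, out to 18.5 mm from the axis; both run past the ejector disc (top 37 mm below the mouth).
- sleeve (a joint): How far the sleeve has been pressed down into the housing (m): starts between 0 and 0.003 (flange standing 10 to 7 mm proud of the housing), 0.010 = seated, flange resting on the housing. Slides straight under about 6 N or more of downward push, wherever on the flange, and stays where left; it cannot turn.
- ejector (a joint): Spring plunger (brass disc 20 mm across) at the bottom of the bore, m: 0 = up, about 0.008 with the post fully home, hard stop at 0.0105. Spring force 8.5 N at the start, 12 N at 0.008; it lifts the post by 8 mm when let go.
- post: The keyed work post, loose, 0.3 to 0.46 kg, 93 mm tall, upright in a rest. Origin on its axis at the collar's underside, z up, x towards the key. Steel collar 46 mm across, 8 mm thick, with a 7 mm wide pointer tab over the key, reaching 33 mm out. Fully home, its origin is at the hub mouth with its x along the mouth's x.
- post_head (a point): Centre of the post's square brass head, 28 mm above its origin: head 24 x 24 mm, 40 mm tall (8 to 48 mm above the origin), sides square to the post's x and y. Grip here.
- post_tip (a point): Centre of the lower end of the post's steel shaft, 45 mm below its origin. Shaft 24 mm across, tip bevelled over 4 mm. A key 7 mm wide on the +x side reaches 17 mm out from the axis and runs from the collar down 33 mm; the last 12 mm of the shaft has no key.
- plain_post: A bystander: the same kind of post but with a round brass head 24 mm across, and neither key nor tab; stands in the other rest; origin at the underside of the collar. To be left alone.
- rest_a: Fixed dark wooden block 60 x 60 mm, 55 mm tall, origin at the centre of its underside; 38 mm through hole in which the keyed post stands, collar on the block's top (origin of the post 55 mm above the bench).
- rest_b: Same block, in which the plain post stands. The two blocks may be in either place.
- spoon: Bystander: brass spoon lying on the bench, 150 mm long.
- tin: Bystander: round steel tin, 40 mm across, 22 mm tall, origin under its centre.
- handpiece: Bystander: engraving handpiece, lying, 120 mm long, 18 mm across.
- needle_box: Bystander: plastic box 60 x 40 x 14 mm.
- file: Bystander: hand tool with a wooden handle, lying on the bench.
- stone: Bystander: sharpening stone 110 x 35 x 18 mm.

How it is judged:
By the outcome, as a careful person would: the job done as asked, in the order asked, and still so for the second after the job is handed in, while the arm keeps its last pose, push and grip.
It also fails if it takes over 59 s, if anything falls off the work surface, if the arm or the gripper's body presses on something with over 40 N, if the wrist force passes 120 N, or if a joint passes its speed limit or range.

### The arm

A 7-joint arm with a two-finger parallel gripper is mounted at the origin on the work surface. World frame = base frame: x ahead of the robot, y to its left, z up, the work surface at z = 0. Lengths are in mm, angles in rad, forces in N, time in s.
With the tool pointing down it reaches from about 400 to 875 mm from the base axis. Payload 6.5 kg.
Tool frame: the origin (TCP) lies between the finger pads, 19 mm behind the fingertips; this is the grasp point; z points along the fingers, y is the line along which they close (so a half turn about z gives the same grasp; the last joint's range is limited). The gripper opens to 85 mm and grips with 20 to 120 N. Pads are 22 mm wide; open, the fingers measure 114 mm over their backs; the gripper's body (76 mm by 85 mm) begins 54 mm behind the grasp point. The pads swing forward as they close: fully open they stand 13 mm farther back than shut.
Start: joints at [-1.395, 0.536, -0.004, 1.538, 0.003, 1.067, -0.071], TCP at [155.638, 631.084, 249.99] pointing down, gripper open.
Joint ranges: [-2.7, 2.7], [-0.37, 2.16], [-1.27, 1.26], [0.24, 2.4], [-1.31, 4.45], [0.19, 1.91], [-2.76, 2.76]. Speed limits (rad/s): [2.39, 2.39, 3.14, 3.14, 3.14, 3.14, 3.14].

### API

Orientations are given as [roll, pitch, yaw] about the fixed x, y, z axes, in that order (R = Rz(yaw) Ry(pitch) Rx(roll)).
In Python, from cell import read_state, grab_frame, calibration, finish_job, models gives the robot as it stands. The module is installed in compiled form; this text tells all that it offers.
- The arm moves only by the shell command python3 -m pendant 'ROWS' [FORCE]. ROWS is a JSON object of lists of equal length, an entry for each row: "twist": the turn, a rotation vector about the world's x, y, z in degrees, a list of three; "offset": the shift along the world's x, y, z in mm, a list of three; "fingers": the finger opening in mm, from 0 to 85.4. A call has 1 to 8 rows; each row shifts and turns the commanded pose from where the row before left it; what a row does not reach is not made up. A row lasts 1/8 s, in which the tool goes at most 62.5 mm and 10.7 degrees, less where a joint would pass 70% of its speed; a pose out of reach is approached as far as the arm can. A call is refused whole if a number of a shift passes 62.5 or a number of a turn 10.7, either way. A call with a gripper value outside its range is refused whole. The fingers move at their own pace and stop on an object; FORCE is the grip in N (left out, the last holds). Time passes only in rows, so rows that do not move let the fingers close. It gives the time, the measured TCP pose, the force, the opening and the grip force at its end, in the units of the state.
- read_state(): the state, without advancing time (a new reading comes with each control period).
- grab_frame(name): name is "scene" or "side" or "wrist"; returns (picture, depth): 480x640x3 uint8, red, green, blue; 480x640 float32, mm along the optical axis (not along the pixel's ray), 0 where there is no reading.
- calibration(name): a dict with "camera_matrix" (3x3 intrinsics, pixels), "rvec" (rotation vector, rad) and "tvec" (3), from world to camera coordinates, as OpenCV has them. Camera axes: x right, y down, z forward; pixel columns grow to the right and rows downward; lengths in mm; the calibration is good to about 2 mm. A picture is of the moment at which its call begins: read the wrist's pose just before it. calibration takes no time and is no camera call; for the wrist camera it gives the pose at the moment of the call.
- finish_job(): hands the job in; it is judged then, once.
Trained networks look in the newest picture that a camera, given by its name, has taken for a name from the list of things; names that differ only in an ending like _2 or _b are one class to them, and where a whole thing is asked for, a point or a joint stands for the part that bears it (a point fixed in the world has none). Each returns a list of dicts, best first, with "score" (0 to 1); they miss things now and then, are a little off and sometimes report something else, mostly with a low value. They report only what shows in the picture. A call takes as long as a camera call.
- models.look_for(camera, thing): "xyz" ([x, y, z] in mm, in world coordinates, good to about 4 mm: the middle of the surface that is visible of it).
- models.masks_of(camera, thing): "pixels" (480x640 bool, what is visible of it).
- models.landmark_of(camera, thing): "xyz" ([x, y, z] in mm, in world coordinates, good to about 4 mm: a listed point, or the origin of a listed thing).
The state is a dict: "time_s": time; "q": joint angles; "joint_velocities": joint speeds; "effort": joint torques, N m; "tool_pos": TCP position; "orientation": TCP orientation; "contact_force": force on the tool from outside, world axes, zero at the start; "torque": the same for the moment, N m; "finger_gap": finger opening in mm; "finger_force": force on a finger pad.
Only numpy, scipy, OpenCV 4.12 (cv2) and the standard library are available. Lean on these libraries where they do the work, as an engineer would, in place of code of your own. Each camera call takes 0.05 s, during which the arm holds its last target. There are 200 camera calls.

## Working session

There is one attempt and no reset: what is moved stays moved. The work goes in short steps, Python scripts to look and compute and a shell command to move; the robot and the scene stay as the last step left them, time stands still between calls to the robot, and variables do not carry over. Pictures are saved under pics/ and viewed, at most 10 in all, crops included, and the job is handed in when it is done.

```bash
mkdir -p pics; cat > h.py <<'E'
import numpy as np, cv2
from cell import *
def cloud(cam):
    c=calibration(cam); img,d=grab_frame(cam)
    K=np.array(c["camera_matrix"]);R=cv2.Rodrigues(np.array(c["rvec"],float))[0];t=np.array(c["tvec"],float).ravel()
    v,u=np.mgrid[0:480,0:640]
    p=np.stack([(u-K[0,2])/K[0,0]*d,(v-K[1,2])/K[1,1]*d,d],-1)
    P=(p-t)@R
    P[d==0]=np.nan
    return img,P
def save(img,n): cv2.imwrite("pics/"+n,cv2.cvtColor(img,cv2.COLOR_RGB2BGR))
E
python3 - <<'E'
from h import *
np.set_printoptions(precision=1,suppress=True)
img,P=cloud("scene"); save(img,"scene1.png")
for n in ["turntable","hub_mouth","post","post_head","plain_post","rest_a"]:
    print(n,[(np.array(r["xyz"]),round(r["score"],2)) for r in models.landmark_of("scene",n)[:2]])
img,P2=cloud("side"); save(img,"side1.png")
for n in ["turntable","hub_mouth","post","post_head","plain_post"]:
    print(n,[(np.array(r["xyz"]),round(r["score"],2)) for r in models.landmark_of("side",n)[:2]])
print(read_state())
E
```

```text
turntable []
hub_mouth []
post [(array([ 478.4, -189.7,   58.1]), 0.58), (array([ 473.4, -186.5,   84. ]), 0.57)]
post_head [(array([ 474.7, -186.7,   84.5]), 0.82), (array([ 481.8, -190.7,   56.7]), 0.55)]
plain_post [(array([ 623.4, -207.3,   55.1]), 0.77)]
rest_a [(array([ 481.3, -185.4,    0.7]), 0.85), (array([ 622.3, -209.8,    1.7]), 0.85)]
turntable [(array([556.6,  62.5,  -0.2]), 0.7), (array([ 479.7, -191.4,   81. ]), 0.38)]
hub_mouth [(array([ 481.5, -191.7,   55.6]), 0.52)]
post [(array([ 479.6, -193. ,   54.4]), 0.73), (array([ 503.6, -350.4,    1.9]), 0.7)]
post_head [(array([ 481.9, -191.9,   79.4]), 0.7)]
plain_post [(array([ 628.5, -208.8,   52.9]), 0.73), (array([363.7, 272.2,  -2.4]), 0.38)]
{'time_s': 0.65, 'q': array([-1.4,  0.5, -0. ,  1.5,  0. ,  1.1, -0.1]), 'joint_velocities': array([ 0., -0.,  0., -0., -0.,  0., -0.]), 'effort': array([  0. , -58.3,   1. , -25.9,   0. ,   0. ,   0. ]), 'tool_pos': array([155.6, 631.1, 250. ]), 'orientation': array([3.1, 0. , 2.9]), 'contact_force': array([ 0.2,  0. , -0.1]), 'torque': array([ 0. ,  0. , -0.1]), 'finger_force': 0.0, 'finger_gap': 85.56308859792891}
```

View pics/scene1.png

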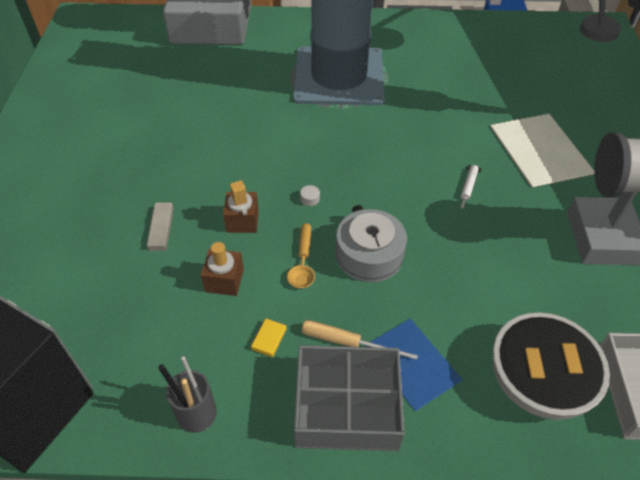

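View pics/side1.png

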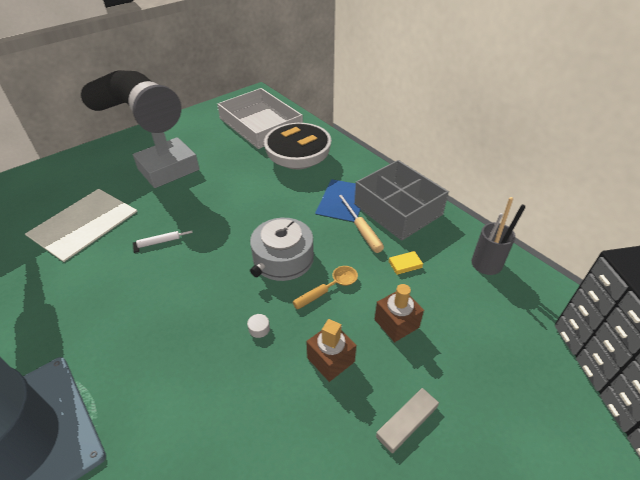

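The scene camera looks back toward the robot: turntable at (372,240) with its index line running down-right from (374,232), keyed square-head post at (240,195), plain post at (220,255). The side view agrees, with the turntable at (283,247) and the keyed post at (331,345). I'm moving over the turntable and measuring from close up.

```bash
python3 -m pendant '{"twist":[[0,0,0],[0,0,0],[0,0,0],[0,0,0],[0,0,0],[0,0,0]],"offset":[[20,-58,0],[20,-58,0],[20,-58,0],[20,-58,0],[40,-42,0],[40,-42,0]],"fingers":[44,44,44,44,44,44]}' 30
python3 -m pendant '{"twist":[[0,0,0],[0,0,0],[0,0,0],[0,0,0],[0,0,0],[0,0,0],[0,0,0]],"offset":[[40,-42,0],[40,-42,0],[40,-42,0],[40,-42,0],[40,-42,0],[40,-42,0],[0,0,0]],"fingers":[44,44,44,44,44,44,44]}'
python3 - <<'E'
from h import *
np.set_printoptions(precision=1,suppress=True)
for cam in ["wrist","scene","side"]:
    img,P=cloud(cam); save(img,cam+"2.png")
    print(cam,[(np.array(r["xyz"]),round(r["score"],2)) for n in ["turntable","hub_mouth"] for r in models.landmark_of(cam,n)[:2]])
    m=(np.hypot(P[...,0]-556,P[...,1]-62)<75)&(P[...,2]>45)&(P[...,2]<95)
    if m.sum()>50:
        h,e=np.histogram(P[m][:,2],bins=np.arange(45,95,2)); print(dict(zip(e[:-1],h)))
s=read_state();print(s["tool_pos"],s["orientation"],s["q"],s["finger_gap"])
E
```

```text
time_s: 1.4
tool_pos: [316.6, 313.8, 250.5]
orientation: [3.14, 0.0, 2.9]
contact_force: [0.5, 0.4, -0.3]
finger_gap: 43.9
finger_force: 0.0
time_s: 2.28
tool_pos: [558.1, 58.2, 250.2]
orientation: [-3.14, 0.003, 2.892]
contact_force: [0.1, 0.0, -0.2]
finger_gap: 43.7
finger_force: 0.0
wrist [(array([554.1,  62.7,   0. ]), 0.98), (array([551.2,  61.1,  74.4]), 0.83)]
{np.int64(45): np.int64(18), np.int64(47): np.int64(24), np.int64(49): np.int64(22), np.int64(51): np.int64(20), np.int64(53): np.int64(22), np.int64(55): np.int64(68), np.int64(57): np.int64(3729), np.int64(59): np.int64(4687), np.int64(61): np.int64(57), np.int64(63): np.int64(16), np.int64(65): np.int64(28), np.int64(67): np.int64(27), np.int64(69): np.int64(45), np.int64(71): np.int64(53), np.int64(73): np.int64(2318), np.int64(75): np.int64(3708), np.int64(77): np.int64(35), np.int64(79): np.int64(0), np.int64(81): np.int64(0), np.int64(83): np.int64(0), np.int64(85): np.int64(0), np.int64(87): np.int64(0), np.int64(89): np.int64(0), np.int64(91): np.int64(0)}
scene [(array([551.3,  63.9,  -0.8]), 0.86), (array([554
[... 884 characters left out ...]
64(49): np.int64(44), np.int64(51): np.int64(53), np.int64(53): np.int64(44), np.int64(55): np.int64(50), np.int64(57): np.int64(339), np.int64(59): np.int64(717), np.int64(61): np.int64(165), np.int64(63): np.int64(14), np.int64(65): np.int64(12), np.int64(67): np.int64(15), np.int64(69): np.int64(42), np.int64(71): np.int64(41), np.int64(73): np.int64(191), np.int64(75): np.int64(531), np.int64(77): np.int64(112), np.int64(79): np.int64(3), np.int64(81): np.int64(0), np.int64(83): np.int64(0), np.int64(85): np.int64(0), np.int64(87): np.int64(0), np.int64(89): np.int64(0), np.int64(91): np.int64(0)}
[555.3  64.  250.1] [ 3.1 -0.   2.9] [-0.4  0.4  0.3  1.8 -0.1  1.   1.3] 44.22346127779517
```

View pics/wrist2.png

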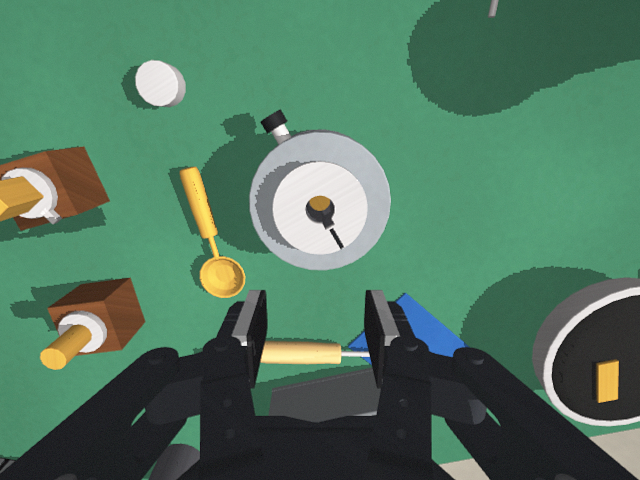

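The wrist view shows the housing at (320,200), the flange at (320,208), the keyway and index line running from (320,208) to (342,247), and both rests on the left with the keyed post's tab at (53,217). Next I fit the centre and the index angle.

```bash
cat >> h.py <<'E'
def hub(img,P,zf,c0=(555,63)):
    def rim(z,c,r0,r1):
        m=(np.abs(P[...,2]-z)<4)&(np.hypot(P[...,0]-c[0],P[...,1]-c[1])<r1)
        return m
    out={}
    m=rim(zf,c0,0,50).astype(np.uint8)
    cs,_=cv2.findContours(m,cv2.RETR_EXTERNAL,cv2.CHAIN_APPROX_NONE)
    k=max(cs,key=len)[:,0]; Q=P[k[:,1],k[:,0]]
    A=np.c_[2*Q[:,:2],np.ones(len(Q))]; s=np.linalg.lstsq(A,(Q[:,:2]**2).sum(1),rcond=None)[0]
    c=s[:2]; r=np.sqrt(s[2]+c@c); res=np.hypot(*(Q[:,:2]-c).T)-r
    g=np.abs(res)<2; A=A[g]; s=np.linalg.lstsq(A,(Q[g,:2]**2).sum(1),rcond=None)[0]; c=s[:2]; r=np.sqrt(s[2]+c@c)
    rr=np.hypot(P[...,0]-c[0],P[...,1]-c[1])
    fl=(rr>21)&(rr<38)&(np.abs(P[...,2]-zf)<5); d=fl&(img.max(2)<80)
    X=P[d][:,:2]-c; mu=X.mean(0)
    zmed=np.median(P[fl][:,2])
    return c,r,zmed,np.degrees(np.arctan2(mu[1],mu[0])),d.sum(),mu
E
python3 - <<'E'
from h import *
np.set_printoptions(precision=2,suppress=True)
for cam in ["wrist","scene","side"]:
    img,P=cloud(cam)
    try: print(cam,hub(img,P,75.5))
    except Exception as e: print(cam,e)
    print([(np.array(r["xyz"]),round(r["score"],2)) for n in ["post","post_head"] for r in models.landmark_of(cam,n)[:2]])
s=read_state();print(s["tool_pos"],s["orientation"])
print(calibration("wrist"))
E
```

```text
wrist (array([555.93,  62.49]), np.float64(40.67320697340394), np.float64(75.23484723100194), np.float64(15.386453359973554), np.int64(64), array([28.3 ,  7.79]))
[(array([ 479. , -188.4,   59.7]), 0.63), (array([ 476.9, -188.6,   81.5]), 0.74)]
scene (array([555.91,  61.52]), np.float64(40.675144815638646), np.float64(76.22478938920504), np.float64(nan), np.int64(0), array([nan, nan]))
[(array([ 478.1, -188.5,   56.5]), 0.71), (array([752. ,  40.7,   0.8]), 0.23), (array([ 476.7, -190.6,   85.8]), 0.97)]
side (array([554.26,  59.84]), np.float64(40.318464029770986), np.float64(75.99106450869496), np.float64(17.797400681351558), np.int64(5), array([28.61,  9.19]))
[(array([ 481.3, -192.3,   56.5]), 0.96), (array([ 479. , -185.7,   82.6]), 0.71)]
[555.65  63.05 249.98] [-3.14  0.    2.9 ]
{'camera_matrix': array([[353.06,   0.  , 315.25],
       [  0.  , 353.06, 235.19],
       [  0.  ,   0.  ,   1.  ]]), 'rvec': array([-2.26, -1.77, -0.29]), 'tvec': array([-194.45, -539.75,  213.49])}h.py:25: RuntimeWarning: Mean of empty slice.
  X=P[d][:,:2]-c; mu=X.mean(0)
  ret = um.true_divide(
```

```bash
python3 -m pendant '{"twist":[[0,0,0],[0,0,0],[0,0,0],[0,0,0]],"offset":[[0,-1,-50],[0,0,-50],[0,0,-45],[0,0,0]],"fingers":[44,44,44,44]}'
python3 -m pendant '{"twist":[[0,0,0],[0,0,0],[0,0,0],[0,0,0]],"offset":[[0,0,-3],[0,0,-3],[0,0,-3],[0,0,-3]],"fingers":[44,44,44,44]}'

```

```text
time_s: 3.68
tool_pos: [553.0, 61.7, 102.3]
orientation: [-3.139, -0.006, 2.9]
contact_force: [0.4, 0.0, -0.2]
finger_gap: 44.3
finger_force: 0.0
time_s: 4.18
tool_pos: [556.0, 62.2, 93.5]
orientation: [3.141, 0.001, 2.9]
contact_force: [-0.5, 0.4, 0.4]
finger_gap: 44.3
finger_force: 0.0
```

```bash
python3 -m pendant '{"twist":[[0,0,0],[0,0,0],[0,0,0]],"offset":[[0,0,-2],[0,0,-2],[0,0,-2]],"fingers":[44,44,44]}'
python3 -m pendant '{"twist":[[0,0,0],[0,0,0],[0,0,0]],"offset":[[0,0,-2],[0,0,-2],[0,0,-1]],"fingers":[44,44,44]}'

```

```text
time_s: 4.55
tool_pos: [555.9, 62.2, 87.5]
orientation: [3.141, 0.0, 2.9]
contact_force: [-1.7, 0.8, 6.9]
finger_gap: 44.1
finger_force: 3.2
time_s: 4.92
tool_pos: [556.0, 62.2, 84.5]
orientation: [3.14, -0.0, 2.9]
contact_force: [-10.3, 0.1, 36.1]
finger_gap: 44.0
finger_force: 18.1
```

```bash
python3 -m pendant '{"twist":[[0,0,0],[0,0,0],[0,0,0],[0,0,0],[0,0,0]],"offset":[[0,0,20],[0,0,50],[0,0,50],[0,0,47],[0,0,0]],"fingers":[44,44,50,50,50]}'
python3 - <<'E'
from h import *
np.set_printoptions(precision=2,suppress=True)
img,P=cloud("wrist"); print(hub(img,P,67,(555.6,62)))
rr=np.hypot(P[...,0]-556,P[...,1]-62); m=(rr>48)&(rr<60)&(abs(P[...,2]-60)<6); print("housing top",np.median(P[m][:,2]))
print(read_state()["tool_pos"])
E
python3 -m pendant '{"twist":[[0,0,0],[0,0,0],[0,0,0],[0,0,0],[0,0,0],[0,0,0]],"offset":[[-15,-50,0],[-15,-50,0],[-15,-50,0],[-15,-50,0],[-15,-50,0],[0,0,0]],"fingers":[50,50,50,50,50,50]}'
python3 - <<'E'
from h import *
np.set_printoptions(precision=2,suppress=True)
img,P=cloud("wrist"); save(img,"wrist3.png"); np.save("P3.npy",P)
print([(np.array(r["xyz"]),round(r["score"],2)) for n in ["post","post_head"] for r in models.landmark_of("wrist",n)[:2]])
s=read_state();print(s["tool_pos"],s["orientation"],s["q"])
E
```

```text
time_s: 5.55
tool_pos: [558.0, 62.2, 252.8]
orientation: [3.138, 0.007, 2.9]
contact_force: [0.2, -0.1, 0.2]
finger_gap: 50.0
finger_force: 0.0
(array([555.95,  62.49]), np.float64(40.64351616459624), np.float64(67.15757154452449), np.float64(15.316390113153878), np.int64(61), array([28.59,  7.83]))
housing top 59.16162447429022
[556.54  62.23 250.51]
time_s: 6.35
tool_pos: [477.9, -192.2, 247.8]
orientation: [-3.139, -0.002, 2.892]
contact_force: [0.2, 0.3, -0.6]
finger_gap: 50.1
finger_force: 0.0
[(array([ 478.7, -188.2,   58.2]), 0.85), (array([ 477.9, -184.8,   84.3]), 0.73)]
[ 480.42 -186.85  247.99] [ 3.14 -0.    2.9 ] [-0.06  0.33  0.42  1.91 -0.16  0.94  1.77]
```

View pics/wrist3.png

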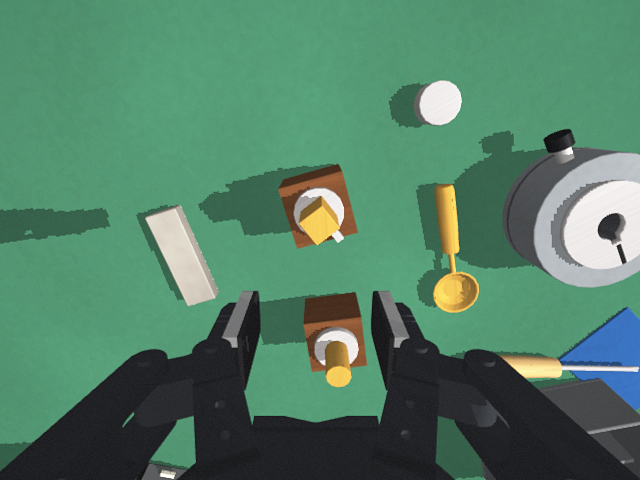

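The wrist view confirms the sleeve is seated: the flange measures 8.0 mm above the housing. It also shows the keyed post's square head at (320,220), its tab at (338,237), and the plain post well clear at (338,360). Next is the post's centre and yaw.

```bash
python3 - <<'E'
from h import *
np.set_printoptions(precision=2,suppress=True)
P=np.load("P3.npy"); img=cv2.cvtColor(cv2.imread("pics/wrist3.png"),cv2.COLOR_BGR2RGB)
r=np.hypot(P[...,0]-479,P[...,1]+189)
top=(r<25)&(P[...,2]>98)&(P[...,2]<108); X=P[top]
print("top z",np.median(X[:,2]),len(X), cv2.minAreaRect(X[:,:2].astype(np.float32)))
c=np.array(cv2.minAreaRect(X[:,:2].astype(np.float32))[0])
col=(r<40)&(abs(P[...,2]-62)<4.5); Y=P[col]; print("collar z",np.median(Y[:,2]),len(Y))
# collar circle fit by robust least squares on outer edge
m=col.astype(np.uint8); k=max(cv2.findContours(m,cv2.RETR_EXTERNAL,cv2.CHAIN_APPROX_NONE)[0],key=len)[:,0]
Q=P[k[:,1],k[:,0],:2]
from scipy.optimize import least_squares
f=least_squares(lambda p:np.hypot(Q[:,0]-p[0],Q[:,1]-p[1])-22.7,[479,-189],loss="cauchy",f_scale=.7); print("collar c",f.x)
cc=f.x
for rc in (c,cc):
    d=Y[:,:2]-rc; rr=np.hypot(*d.T); t=d[rr>26]; mu=t.mean(0); print("tab",len(t),np.degrees(np.arctan2(mu[1],mu[0])),rr.max())
E
```

```text
top z 102.03886011096768 902 ((480.1414794921875, -190.03433227539062), (24.321720123291016, 24.3427791595459), 23.640058517456055)
collar z 62.09893478678843 928
collar c [ 480.23 -189.9 ]
tab 59 24.31110535070033 33.47857379576248
tab 59 24.153052908966355 33.349984984508126
```

```bash
python3 -m pendant '{"twist":[[0,0,-10.5],[0,0,-10.5],[0,0,-10.5],[0,0,-10.5],[0,0,-10.5],[0,0,0],[0,0,0]],"offset":[[0,-2,-20],[0,0,-20],[0,0,-20],[0,0,-20],[0,0,-20],[0,0,0],[0,0,0]],"fingers":[50,50,50,50,50,50,50]}' 60
python3 - <<'E'
from h import *
np.set_printoptions(precision=3,suppress=True)
for i in range(3):
    s=read_state();print(s["tool_pos"],np.degrees(s["orientation"]),s["contact_force"],s["torque"])
    if i<2: grab_frame("wrist")
print(s["q"])
E
```

```text
time_s: 7.38
tool_pos: [481.2, -189.2, 149.3]
orientation: [3.141, 0.0, 1.988]
contact_force: [0.3, 0.7, -0.1]
finger_gap: 50.3
finger_force: 0.0
[ 481.155 -189.213  149.304] [179.987   0.002 113.93 ] [ 0.318  0.718 -0.096] [-0.025  0.009 -0.007]
[ 481.298 -189.539  149.619] [179.944   0.025 113.863] [-0.844 -0.067 -0.345] [ 0.027 -0.013 -0.023]
[ 481.314 -189.728  149.753] [179.924   0.034 113.81 ] [-0.9    1.055 -0.835] [0.066 0.009 0.017]
[-0.146  0.509  0.559  1.993 -0.392  0.744  1.065]
```

```bash
python3 -m pendant '{"twist":[[0,0,0],[0,0,0],[0,0,0],[0,0,0],[0,0,0],[0,0,0],[0,0,0]],"offset":[[-1,0,-30],[0,0,-20],[0,0,-10],[0,0,0],[0,0,0],[0,0,0],[0,0,0]],"fingers":[50,50,50,50,20,20,20]}' 60
python3 -m pendant '{"twist":[[0,0,0],[0,0,0]],"offset":[[0,0,0],[0,0,0]],"fingers":[15,15]}' 80

```

```text
time_s: 8.35
tool_pos: [480.0, -190.3, 90.0]
orientation: [3.141, 0.001, 1.984]
contact_force: [-1.3, 0.7, 5.7]
finger_gap: 23.2
finger_force: 59.2
time_s: 8.6
tool_pos: [480.0, -190.3, 90.0]
orientation: [3.141, 0.001, 1.983]
contact_force: [-2.4, -0.5, 6.4]
finger_gap: 23.0
finger_force: 78.0
```

```bash
python3 -m pendant '{"twist":[[0,0,0],[0,0,0],[0,0,0],[0,0,0]],"offset":[[0,0,15],[0,0,35],[0,0,40],[0,0,0]],"fingers":[15,15,15,15]}'
python3 -m pendant '{"twist":[[0,0,-1.4],[0,0,-1.4],[0,0,-1.4],[0,0,-1.4],[0,0,-1.4],[0,0,-1.4],[0,0,0],[0,0,0]],"offset":[[12.7,42,0],[12.7,42,0],[12.7,42,0],[12.7,42,0],[12.7,42,0],[12.4,42.5,0],[0,0,0],[0,0,0]],"fingers":[15,15,15,15,15,15,15,15]}'
python3 - <<'E'
from h import *
np.set_printoptions(precision=3,suppress=True)
for c in ["wrist","scene","side"]:
    img,P=cloud(c); save(img,c+"4.png"); np.save(c+"4.npy",P)
    print(c,[(n,np.array(r["xyz"]),round(r["score"],2)) for n in ["post","post_tip","hub_mouth"] for r in models.landmark_of(c,n)[:1]])
s=read_state();print(s["tool_pos"],np.degrees(s["orientation"]),s["contact_force"],s["torque"],s["q"])
E
```

```text
time_s: 9.1
tool_pos: [481.4, -190.6, 182.0]
orientation: [3.137, 0.003, 1.984]
contact_force: [0.4, -0.6, -5.1]
finger_gap: 22.8
finger_force: 79.6
time_s: 10.1
tool_pos: [554.5, 62.2, 178.0]
orientation: [-3.139, 0.0, 1.837]
contact_force: [-1.0, -0.7, -4.1]
finger_gap: 23.1
finger_force: 79.6
wrist [('post', array([552.6,  63.1, 145.8]), 0.77), ('post_tip', array([554.7,  62.4,  97.3]), 0.66), ('hub_mouth', array([556. ,  61.5,  66.6]), 0.64)]
scene [('post', array([553.5,  63.7, 145.7]), 0.86), ('post_tip', array([ 624.2, -209.4,    0.1]), 0.72), ('hub_mouth', array([554.2,  61.7,  62.5]), 0.56)]
side [('post', array([554.4,  58.6, 147.3]), 0.71), ('post_tip', array([553.8,  61.5, 101.1]), 0.91), ('hub_mouth', array([558.1,  65. ,  68.8]), 0.59)]
[555.579  62.503 179.052] [179.991  -0.    105.24 ] [-0.102 -0.685 -4.42 ] [-0.053 -0.045 -0.044] [-0.642  0.535  0.602  1.87  -0.393  0.856  0.423]
```

View pics/wrist4.png

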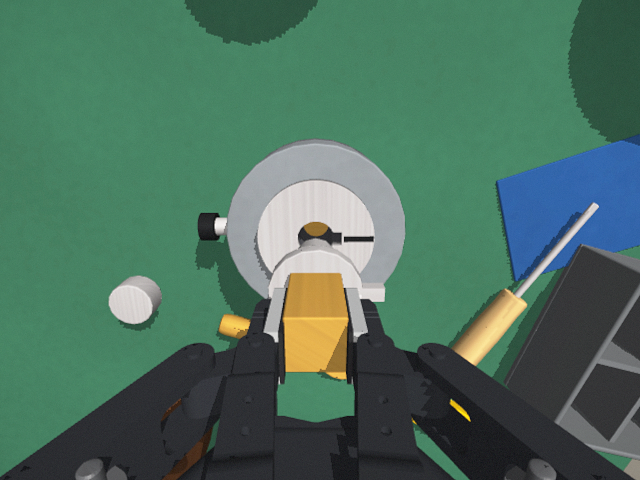

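The wrist view shows the post held over the bore, with its tab at (373,292) parallel to the index line at (357,239). I'm measuring both before inserting.

```bash
python3 - <<'E'
from h import *
from scipy.optimize import least_squares
np.set_printoptions(precision=2,suppress=True)
for n in ["wrist","scene"]:
    P=np.load(n+"4.npy"); img=cv2.cvtColor(cv2.imread(f"pics/{n}4.png"),cv2.COLOR_BGR2RGB)
    if n=="wrist":
        rr=np.hypot(P[...,0]-556,P[...,1]-62.5)
        m=(rr<50)&(abs(P[...,2]-67)<3)
        k=P[m][:,:2]; a=np.degrees(np.arctan2(*(k-[556,62.5]).T[::-1])); R=np.hypot(*(k-[556,62.5]).T)
        E=[]
        for b in range(-180,180,4):
            s=(a>=b)&(a<b+4)
            if s.sum()>3 and R[s].max()>38: E.append(k[s][R[s].argmax()])
        E=np.array(E); f=least_squares(lambda p:np.hypot(E[:,0]-p[0],E[:,1]-p[1])-p[2],[556,62.5,41],loss="soft_l1"); print("flange",f.x,len(E))
        c=f.x[:2]
        d=(rr>21)&(rr<38)&(abs(P[...,2]-67)<4)&(img.max(2)<90); x=P[d][:,:2]-c
        mu=x.mean(0); print("line",d.sum(),np.degrees(np.arctan2(mu[1],mu[0])),cv2.fitLine(x.astype(np.float32),cv2.DIST_HUBER,0,.01,.01).ravel())
    r=np.hypot(P[...,0]-556,P[...,1]-62.5)
    t=(r<38)&(abs(P[...,2]-151)<5); z=P[t]; print(n,"collar top",len(z),np.median(z[:,2]) if len(z) else 0)
    tt=(r>25)&t; x=P[tt][:,:2]; print("tab",len(x),x.mean(0), np.degrees(np.arctan2(*(x.mean(0)-[556,62.5])[::-1])), cv2.minAreaRect(x.astype(np.float32)) if len(x) else 0)
    q=(r<25)&t
    if q.sum()>50:
        k=max(cv2.findContours(t.astype(np.uint8),cv2.RETR_EXTERNAL,cv2.CHAIN_APPROX_NONE)[0],key=len)[:,0];Q=P[k[:,1],k[:,0],:2]
        print("collar c",least_squares(lambda p:np.hypot(Q[:,0]-p[0],Q[:,1]-p[1])-22.8,[556,62.5],loss="cauchy",f_scale=.5).x)
E
```

```text
flange [556.    62.27  40.93] 65
line 100 16.424481107345226 [ 0.96  0.27 28.26  8.37]
wrist collar top 2802 150.01747404188802
tab 271 [583.63  71.18] 17.444968293589035 ((583.5741577148438, 70.57460021972656), (8.264376640319824, 7.907101631164551), 13.392156600952148)
collar c [555.87  62.68]
scene collar top 266 151.49714980134883
tab 25 [584.62  67.99] 10.851801988137487 ((577.7626953125, 59.426429748535156), (31.93592071533203, 9.379194259643555), 55.714759826660156)
collar c [556.25  61.13]
```

```bash
python3 -m pendant '{"twist":[[0,0,0],[0,0,0],[0,0,0],[0,0,0],[0,0,0],[0,0,0]],"offset":[[0,0,-15],[0,0,-12],[0,0,-3],[0,0,-3],[0,0,-3],[0,0,-1]],"fingers":[15,15,15,15,15,15]}' 100
python3 -m pendant '{"twist":[[0,0,0],[0,0,0],[0,0,0]],"offset":[[0,0,-2],[0,0,-3],[0,0,-1]],"fingers":[15,15,15]}'

```

```text
time_s: 11.45
tool_pos: [555.5, 62.5, 142.0]
orientation: [-3.142, 0.0, 1.837]
contact_force: [-0.5, -0.7, -4.1]
finger_gap: 22.6
finger_force: 100.3
time_s: 11.82
tool_pos: [555.4, 62.6, 135.8]
orientation: [-3.141, 0.0, 1.837]
contact_force: [-2.0, -1.5, -4.0]
finger_gap: 22.9
finger_force: 100.3
```

```bash
python3 -m pendant '{"twist":[[0,0,0],[0,0,0],[0,0,0]],"offset":[[0,0,-2],[0,0,-2],[0,0,-2]],"fingers":[15,15,15]}'
python3 -m pendant '{"twist":[[0,0,0],[0,0,0],[0,0,0]],"offset":[[0,0,-2],[0,0,-2],[0,0,-1]],"fingers":[15,15,15]}'

```

```text
time_s: 12.2
tool_pos: [555.5, 62.5, 129.9]
orientation: [-3.141, 0.0, 1.837]
contact_force: [-0.3, -0.9, -2.3]
finger_gap: 22.7
finger_force: 100.3
time_s: 12.58
tool_pos: [555.5, 62.5, 124.8]
orientation: [-3.141, 0.0, 1.837]
contact_force: [-1.3, -1.4, -2.6]
finger_gap: 22.5
finger_force: 100.3
```

The key is in the keyway: origin at about 89 mm with no resistance. I'm continuing down toward the ejector at about TCP z 112.

```bash
python3 -m pendant '{"twist":[[0,0,0],[0,0,0],[0,0,0],[0,0,0]],"offset":[[0,0,-4],[0,0,-4],[0,0,-3],[0,0,-2]],"fingers":[15,15,15,15]}' 120
python3 -m pendant '{"twist":[[0,0,0],[0,0,0],[0,0,0]],"offset":[[0,0,-2],[0,0,-2],[0,0,-1]],"fingers":[15,15,15]}'

```

```text
time_s: 13.08
tool_pos: [555.4, 62.6, 111.7]
orientation: [-3.141, -0.0, 1.837]
contact_force: [-1.6, -1.7, -2.8]
finger_gap: 22.4
finger_force: 118.7
time_s: 13.45
tool_pos: [555.6, 62.4, 107.6]
orientation: [3.142, -0.0, 1.837]
contact_force: [-4.1, -1.3, 7.1]
finger_gap: 22.1
finger_force: 120.4
```

```bash
python3 -m pendant '{"twist":[[0,0,0],[0,0,0],[0,0,0]],"offset":[[0,0,-1.5],[0,0,-1.5],[0,0,-1]],"fingers":[15,15,15]}'
python3 -m pendant '{"twist":[[0,0,0],[0,0,0]],"offset":[[0,0,-1],[0,0,-0.5]],"fingers":[15,15]}'

```

```text
time_s: 13.82
tool_pos: [555.6, 62.5, 103.9]
orientation: [3.142, -0.001, 1.837]
contact_force: [-4.6, -1.4, 9.5]
finger_gap: 22.6
finger_force: 120.6
time_s: 14.08
tool_pos: [555.6, 62.4, 103.1]
orientation: [3.142, -0.001, 1.836]
contact_force: [-8.4, -2.1, 20.7]
finger_gap: 22.3
finger_force: 121.9
```

```bash
python3 -m pendant '{"twist":[[0,0,0],[0,0,0],[0,0,0]],"offset":[[0,0,-0.7],[0,0,-0.7],[0,0,0]],"fingers":[15,15,15]}'
python3 - <<'E'
from h import *
np.set_printoptions(precision=2,suppress=True)
img,P=cloud("side"); save(cv2.resize(img[170:300,210:370],None,fx=4,fy=4),"side5.png")
img,P=cloud("wrist"); save(img,"wrist5.png")
r=np.hypot(P[...,0]-556,P[...,1]-62.3)
for a,b,lo,hi,n in [(14,22,70,85,"collar"),(36,40,60,75,"flange"),(48,60,52,66,"housing"),(27,32,71,85,"tab")]:
    m=(r>a)&(r<b)&(P[...,2]>lo)&(P[...,2]<hi); print(n,m.sum(),np.median(P[m][:,2]) if m.sum() else None)
s=read_state();print(s["tool_pos"],s["contact_force"],s["torque"],s["finger_force"])
E
```

```text
time_s: 14.45
tool_pos: [555.6, 62.5, 103.0]
orientation: [3.141, -0.002, 1.836]
contact_force: [-11.5, -2.4, 31.4]
finger_gap: 22.5
finger_force: 124.1
collar 1797 75.13194108924726
flange 2512 67.03199035769842
housing 11196 59.082941525652565
tab 178 74.84899680145585
[555.64  62.45 103.  ] [-12.4   -1.92  31.69] [-0.46  2.99  0.06] 124.08489346504211
```

View pics/wrist5.png

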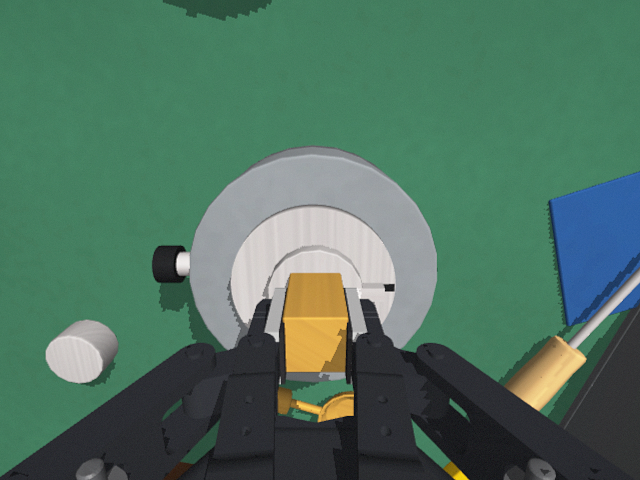

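View pics/side5.png

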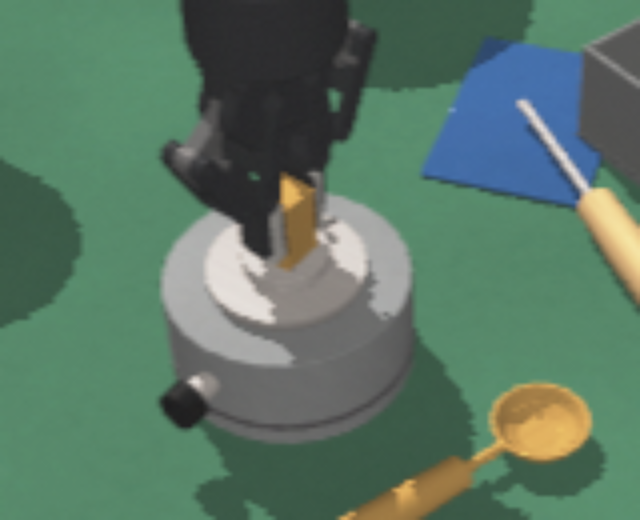

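The collar top sits 8.1 mm above the flange, against its 8 mm thickness, and the flange is 8.0 mm above the housing. In the wrist view the tab at (375,287) lies on the index line at (390,287). It's fully home with a steady hold-down force, so I'm handing it in.

```bash
python3 -c "
from cell import finish_job
print(finish_job())"
```

```text
the job is handed in; nothing more can be done
None
```

I pressed the sleeve until it seated, then pushed the keyed post in until its collar was flush on the flange. I handed the job in at about 14.5 s, still gripping the head and pushing down with about 32 N; the plain post and the other things were not touched.

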